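# Lower the clear guard over the loaded drilling fixture

## Robot

A 6-joint arm with a two-finger parallel gripper is mounted at the origin on a cart in front of the work surface, level with it; the furniture and walls round the work are solid. World frame = base frame: x ahead of the robot, y to its left, z up, the work surface at z = 0. Lengths are in m, angles in rad, forces in N, time in s.
With the tool pointing down it reaches from about 0.25 to 0.725 m from the base axis. Payload 4 kg.
Tool frame: the origin (TCP) lies on the centre line of the jaws, within the pads' length; the fingertips stand ahead of it and the grasp point (between the pads) lies 11 mm behind it (bot.tip_extent is the z of the fingertips in the tool frame, in m); z points along the fingers, y is the direction in which the jaws open and shut (so a half turn about z gives the same grasp; the last joint's range is limited). The gripper opens to 85 mm and grips with 20 to 120 N. Pads are 22 mm wide; open, the fingers measure 114 mm over their backs; the gripper's body (76 mm by 85 mm) begins 54 mm behind the grasp point. The pads swing forward as they close: fully open they stand 13 mm farther back than shut.
Start: joints at [-1.297, 0.241, 0.005, 1.335, 0, 1.571], TCP at [0.135, -0.481, 0.239] pointing down, gripper open.
Joint ranges: [-2.72, 2.72], [-1.05, 1.87], [-1.09, 1.28], [-1.99, 2.15], [-1.42, 1.44], [-3.14, 3.14]. Speed limits (rad/s): [2.79, 2.79, 3.14, 3.14, 3.14, 3.14].

## Interface

Orientations are given as a unit quaternion [x, y, z, w].
In Python, from workcell import bot gives the robot as it stands.
- The arm moves only by the shell command python3 -m jog 'ROWS'. ROWS is JSON, a list that holds one entry, the list of rows, each a list of 7 numbers: the shift along the world's x, y, z in m, then the turn, a rotation vector about the world's x, y, z in degrees, then the closure in counts, from 0 (fully open) to 255 (shut). In form: [[[tx, ty, tz, ax, ay, az, fingers], ...]]. A call has 1 to 10 rows; each row is the pose to reach, as a shift and turn from the pose commanded when the call began; what a row does not reach only later rows make up. A row lasts 1/12 s, in which the tool goes at most 41.7 mm and 7.16 degrees, less where a joint would pass 70% of its speed; a pose out of reach is approached as far as the arm can. A call with a gripper value outside its range is refused whole. The fingers move at their own pace and stop on an object; the grip force is fixed at half the most. Time passes only in rows, so rows that repeat a pose let the fingers close. It gives the time, the measured TCP pose, the force and the opening at its end, in the units of the state.
- bot.get_obs(): the state, without advancing time (a new reading comes with each control period).
- bot.camera(name): name is "side" or "top"; returns the picture (480x640x3 uint8, blue, green, red); there is no depth.
- bot.camera_model(name): a dict with "K" (3x3 intrinsics, pixels), "T" (4x4, takes a point from camera to world coordinates). Camera axes: x right, y down, z forward; pixel columns grow to the right and rows downward; lengths in m; the calibration is good to about 2 mm. A picture is of the moment at which its call begins. camera_model takes no time and is no camera call.
- bot.job_done(): hands the job in, once; it reports no verdict.
The state is a dict: "clock": time; "joint_pos": joint angles; "joint_vel": joint speeds; "tau": joint torques, N m; "eef_pos": TCP position; "tool_rot": TCP orientation; "ft_force": force on the tool from outside, world axes, zero at the start; "ft_torque": the same for the moment, N m; "grip_width": finger opening in m.
Only numpy, scipy, OpenCV 4.12 (cv2) and the standard library are available. Lean on these libraries where they do the work, as an engineer would, in place of code of your own. Each camera call takes 0.05 s, during which the arm holds its last target. There are 200 camera calls.

## Task

Two small green drilling fixtures stand on the bench with their clear guards swung up; one of them holds an oak block. Take the guard of the fixture with the block by its red grip, lower it gently, without letting it drop, until it lies fully down on its rubber stops, and let go. Leave the empty fixture's guard standing up and the block in its nest.

Things in the scene. Friction and masses are not known exactly. Their poses are not given: they have to be found in the camera images.
- loaded_guard (a joint): Hinge of the guard (clear panel in an aluminium frame, 125 mm long from the hinge, 112 wide, 10 thick) of the fixture with the oak block. 0 = fully down, level on two rubber stops; 1.57 = upright; 1.75 = back limit. Starts at 1.35 to 1.65. Friction holds it above about 1.3; let go below about 1.1, it falls. The fixture is fixed; its level hinge axis lies 75 mm above the bench.
- loaded_guard_grip (a point): Centre of that guard's red grip: a roller 28 mm thick, 34 mm long, on a 10 mm stem (T-shaped); the frame begins 45 mm away. Turns with the guard. y lies along the roller, parallel to the hinge; x runs along the stem to the hinge axis, 170 mm away: down when the guard is upright, level and away from the robot when it is shut. Held from above by its flat ends it turns between the fingers.
- empty_guard (a joint): Hinge of the same guard on the other, identical fixture, whose nest is empty; values as for the first. Starts at 1.35 to 1.65 and must stay up (it falls shut if pushed much below 1.3).
- wood_block: Oak block, 44 x 85 x 38 mm, loose in the nest of the loaded fixture, 12 mm above the bench. Origin at the centre of its underside, z up, y along its length and parallel to that fixture's hinge, whose axis lies 60 mm beyond the block's centre, away from the robot. The guard when down clears its top by about 20 mm.

How it is judged:
By the outcome, as a careful person would: the job done as asked, in the order asked, and still so for the second after the job is handed in, with the robot touching nothing.
It also fails if it takes over 37 s, if anything falls off the work surface, if the arm or the gripper's body presses on something with over 40 N, if the wrist force passes 120 N, or if a joint passes its speed limit or range.

## Working session

There is one attempt and no reset: what is moved stays moved. The work goes in short steps, Python scripts to look and compute and a shell command to move; the robot and the scene stay as the last step left them, time stands still between calls to the robot, and variables do not carry over. Pictures are saved under pics/ and viewed, about 8 in all and at most 12, crops included, and the job is handed in when it is done.

```bash
mkdir -p pics; python3 - <<'E'
from workcell import bot
import cv2,numpy as np
np.set_printoptions(precision=4,suppress=True)
for n in("top","side"):
    cv2.imwrite(f"pics/{n}0.png",bot.camera(n)); m=bot.camera_model(n); print(n,np.array(m["K"]),np.array(m["T"]))
print(bot.get_obs(),bot.tip_extent)
E
```

```text
top [[439.2112   0.     321.3508]
 [  0.     439.2112 235.322 ]
 [  0.       0.       1.    ]] [[ 0.0198 -0.9848  0.1728  0.4285]
 [-0.9998 -0.0181  0.0114 -0.1156]
 [-0.0081 -0.173  -0.9849  0.909 ]
 [ 0.      0.      0.      1.    ]]
side [[450.5555   0.     312.6864]
 [  0.     450.5555 234.5138]
 [  0.       0.       1.    ]] [[ 0.2855 -0.8253  0.4872  0.1549]
 [-0.9583 -0.2499  0.1383 -0.2178]
 [ 0.0076 -0.5063 -0.8623  0.8156]
 [ 0.      0.      0.      1.    ]]
{'clock': 0.1, 'joint_pos': array([-1.297 ,  0.2414,  0.0039,  1.3352, -0.    ,  1.5708]), 'joint_vel': array([ 0.0009, -0.0018,  0.0027, -0.001 , -0.001 ,  0.0003]), 'tau': array([ -0.0009, -37.3138,  25.301 ,   0.0108,  -0.0001,   0.    ]), 'eef_pos': array([ 0.135 , -0.4809,  0.2385]), 'tool_rot': array([ 0.9906,  0.1365, -0.0001, -0.0009]), 'ft_force': array([-0.7931,  0.1519, -0.5164]), 'ft_torque': array([0.0243, 0.0309, 0.0095]), 'grip_width': 0.0852870409749332} 0.008
```

View pics/top0.png

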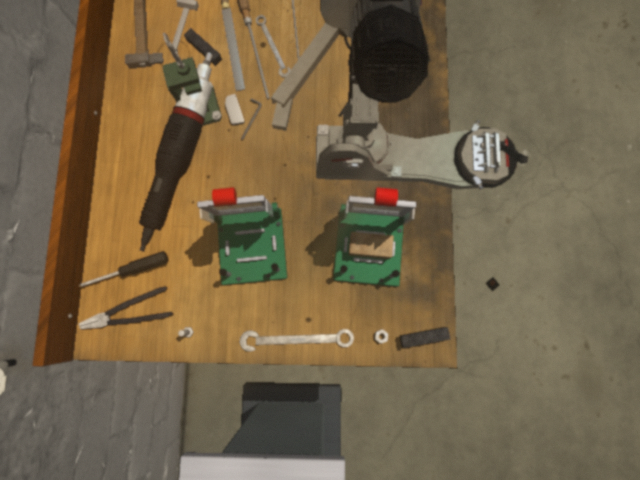

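View pics/side0.png

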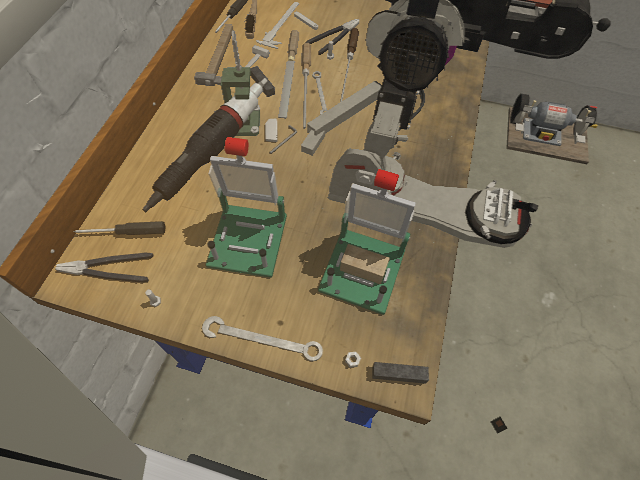

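The top view shows the loaded fixture on the right, with its grip at about (386,196) and the block at (370,244). The empty fixture is on the left, with its grip at (224,195). In the side view the grips are at (386,180) and (236,147), and a grey machine stands behind the loaded guard. I'll enlarge the loaded fixture in both views.

```bash
python3 - <<'E'
import cv2,numpy as np
a=cv2.imread("pics/top0.png")[170:295,310:440]; b=cv2.imread("pics/side0.png")[150:320,310:430]
a=cv2.resize(a,(390,375),interpolation=cv2.INTER_CUBIC); b=cv2.resize(b,(360,510),interpolation=cv2.INTER_CUBIC)
o=np.zeros((510,760,3),np.uint8);o[:375,:390]=a;o[:,400:]=b
cv2.imwrite("pics/c0.png",o)
for n in("top","side"):
    h=cv2.cvtColor(cv2.imread(f"pics/{n}0.png"),cv2.COLOR_BGR2HSV)
    m=(((h[...,0]<8)|(h[...,0]>172))&(h[...,1]>190)&(h[...,2]>120)).astype(np.uint8)
    _,_,s,c=cv2.connectedComponentsWithStats(m); print(n,[(x[:5].tolist(),y.round(1)) for x,y in zip(s[1:],c[1:]) if x[4]>60])
E
```

```text
top [([212, 188, 24, 16, 329], array([223.6, 195.4])), ([376, 188, 22, 16, 302], array([386.4, 195.2]))]
side [([225, 137, 22, 12, 146], array([234.8, 141.8])), ([376, 169, 23, 20, 258], array([387. , 177.3]))]
```

View pics/c0.png

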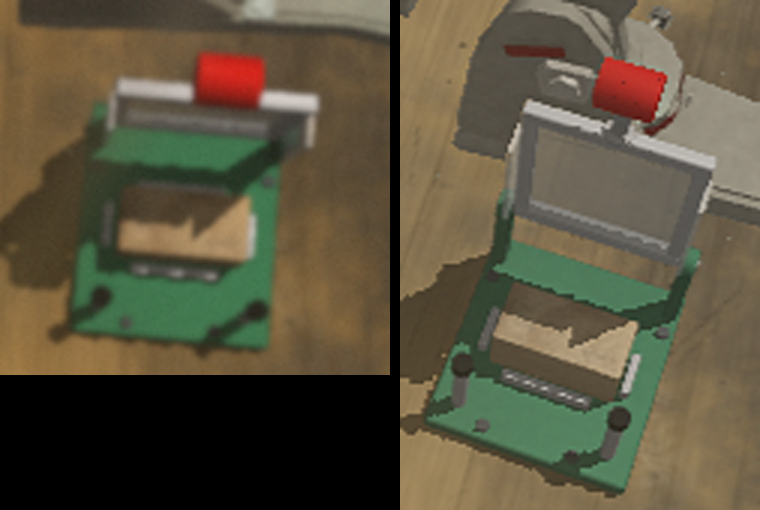

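```bash
cat >h.py <<'E'
from workcell import bot
import numpy as np
from scipy.optimize import least_squares
np.set_printoptions(precision=4,suppress=True)
CM={n:bot.camera_model(n) for n in("top","side")}
def proj(n,P):
    T=np.array(CM[n]["T"]);c=(np.atleast_2d(P)-T[:3,3])@T[:3,:3];p=c@np.array(CM[n]["K"]).T
    return p[:,:2]/p[:,2:]
def fix(p):  # p: hinge-mid x,y, yaw of 'away' dir, angle
    a=np.array([np.cos(p[2]),np.sin(p[2]),0]);l=np.array([-a[1],a[0],0]);h=np.array([p[0],p[1],.075])
    g=-a*np.cos(p[3])+np.array([0,0,1])*np.sin(p[3])
    return a,l,h,g
def pts(p):
    a,l,h,g=fix(p);b=h-.06*a;b[2]=.05
    B=[b+s*.022*a+t*.0425*l for s in(-1,1) for t in(1,-1)]
    return np.array(B+[h+.125*g+t*.056*l for t in(1,-1)]+[h+.17*g])
E
python3 - <<'E'
from h import *
t=np.array([(349.7,253.3),(393.3,256.7),(351.7,232.3),(393.3,235),(310+117/3,170+88/3),(310+318/3,170+103/3),(387,196)])
s=np.array([(341,263.3),(381,275),(347.7,246.7),(389,256.7),(310+125/3,150+106/3),(310+315/3,150+160/3),(387.3,179)])
f=lambda p:np.r_[(proj("top",pts(p))-t).ravel(),(proj("side",pts(p))-s).ravel()]
r=least_squares(f,[.5,-.25,0,1.5],loss="soft_l1");p=r.x;a,l,h,g=fix(p)
print(p,"deg",np.rad2deg(p[2:]));print(r.fun.reshape(2,7,2).round(1))
print("grip",pts(p)[6],"block",h-.06*a)
for n,q in(("t",(387,196)),("s",(387.3,179))):pass
G=least_squares(lambda X:np.r_[(proj("top",X)-t[6]).ravel(),(proj("side",X)-s[6]).ravel()],[.5,-.25,.24]);print("tri grip",G.x,G.fun)
for A in np.deg2rad([90,75,60,45,30,15,0]):
    q=p.copy();q[3]=A;print(np.rad2deg(A).round(),pts(q)[6])
E
```

```text
[ 0.6227 -0.2094 -0.0503  1.4884] deg [-2.8805 85.2815]
[[[ 0.3  0.7]
  [-0.2  0.3]
  [-0.4 -0.2]
  [ 0.8  0. ]
  [ 0.4 -0.3]
  [ 0.9 -0.9]
  [-0.2  0.4]]

 [[-0.8 -0.5]
  [ 2.4  1.5]
  [-0.7 -2.9]
  [ 0.4  0.1]
  [-0.9 -0.4]
  [ 0.4  0.1]
  [-1.2  0.3]]]
grip [ 0.6087 -0.2087  0.2444] block [ 0.5627 -0.2064  0.075 ]
tri grip [ 0.6095 -0.2097  0.2446] [ 0.4396 -0.1372 -0.4658  0.0483]
90.0 [ 0.6227 -0.2094  0.245 ]
75.0 [ 0.5787 -0.2072  0.2392]
60.0 [ 0.5378 -0.2051  0.2222]
45.0 [ 0.5026 -0.2033  0.1952]
30.0 [ 0.4756 -0.202   0.16  ]
15.0 [ 0.4587 -0.2011  0.119 ]
0.0 [ 0.4529 -0.2008  0.075 ]
```

```bash
python3 - <<'E'
from h import *
# machine near the guard: for top pixels of its near edge, where would they show in side at various heights (seen: dome top side (363,150), left (330,185))
T=np.array(CM["top"]["T"]);K=np.array(CM["top"]["K"])
for q in((345,178),(350,140),(320,125)):
    d=T[:3,:3]@np.linalg.inv(K)@[*q,1]
    for z in(0,.1,.2,.3):
        X=T[:3,3]+d*(z-T[2,3])/d[2];print(q,X,proj("side",X)[0])
E
python3 -m jog '[[[0,0,0.06,0,0,-6,0],[0.03,0.02,0.08,0,0,-12,0],[0.06,0.04,0.08,0,0,-18.6,0],[0.09,0.06,0.08,0,0,-18.6,0],[0.12,0.08,0.08,0,0,-18.6,0],[0.15,0.1,0.08,0,0,-18.6,0],[0.18,0.12,0.08,0,0,-18.6,0],[0.21,0.14,0.08,0,0,-18.6,0],[0.24,0.16,0.08,0,0,-18.6,0],[0.24,0.16,0.08,0,0,-18.6,0]]]'
```

```text
(345, 178) [ 0.7141 -0.1535  0.    ] [354.6843 204.9768]
(345, 178) [ 0.6827 -0.1493  0.1   ] [353.2629 188.4719]
(345, 178) [ 0.6513 -0.1452  0.2   ] [351.4748 167.7093]
(345, 178) [ 0.6198 -0.141   0.3   ] [349.1572 140.7975]
(350, 140) [ 0.8005 -0.1635  0.    ] [368.0706 175.9104]
(350, 140) [ 0.7596 -0.1582  0.1   ] [366.5981 160.2881]
(350, 140) [ 0.7186 -0.153   0.2   ] [364.7444 140.621 ]
(350, 140) [ 0.6777 -0.1477  0.3   ] [362.3393 115.1049]
(320, 125) [ 0.8342 -0.0973  0.    ] [343.6456 158.3122]
(320, 125) [ 0.7896 -0.0993  0.1   ] [342.3993 143.2045]
(320, 125) [ 0.7449 -0.1013  0.2   ] [340.8296 124.1771]
(320, 125) [ 0.7003 -0.1033  0.3   ] [338.792   99.4768]
clock: 0.93
eef_pos: [0.3794, -0.3178, 0.3185]
tool_rot: [1.0, -0.022, 0.001, -0.001]
ft_force: [0.1, -0.4, 0.2]
grip_width: 0.0857
```

```bash
python3 -m jog '[[[0.03,0.015,0,0,0,0,0],[0.06,0.03,0,0,0,0,0],[0.095,0.045,0,0,0,0,0],[0.13,0.06,0,0,0,0,0],[0.165,0.08,0,0,0,0,0],[0.2,0.096,0,0,0,0,0],[0.22,0.106,0,0,0,0,0],[0.23,0.111,0,0,0,0,0],[0.23,0.111,0,0,0,0,0],[0.23,0.111,0,0,0,0,0]]]'
python3 - <<'E'
from h import *
import cv2
o=bot.get_obs();print(o["eef_pos"],o["tool_rot"],o["joint_pos"])
a=bot.camera("top")[90:300,270:480];b=bot.camera("side")[60:270,270:480]
cv2.imwrite("pics/d1.png",np.hstack([cv2.resize(x,(400,400),interpolation=cv2.INTER_CUBIC) for x in(a,b)]))
E
```

```text
clock: 1.77
eef_pos: [0.605, -0.2103, 0.318]
tool_rot: [1.0, -0.025, -0.001, -0.0]
ft_force: [-0.4, -0.5, -1.0]
grip_width: 0.0856
[ 0.605  -0.2103  0.318 ] [ 0.9997 -0.025  -0.0012 -0.0001] [-0.3343  0.5393  0.6493  1.6832 -0.0005  2.8572]
```

View pics/d1.png

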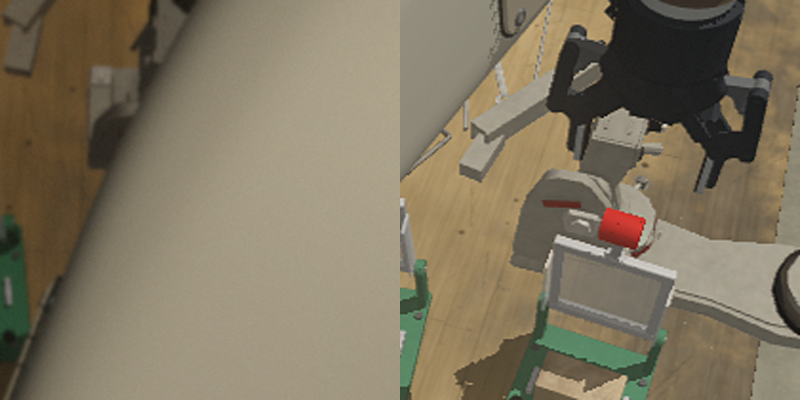

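The side view shows the open fingers above the roller, at about (580,130) and (715,170) in the crop, straddling the red grip at (622,228). I'll go down and close on it.

```bash
python3 -m jog '[[[0.004,0.001,-0.02,0,0,0,0],[0.004,0.001,-0.045,0,0,0,0],[0.004,0.001,-0.065,0,0,0,0],[0.004,0.001,-0.078,0,0,0,0],[0.004,0.001,-0.084,0,0,0,0],[0.004,0.001,-0.084,0,0,0,0],[0.004,0.001,-0.084,0,0,0,60],[0.004,0.001,-0.084,0,0,0,90],[0.004,0.001,-0.084,0,0,0,110],[0.004,0.001,-0.084,0,0,0,120]]]'
python3 - <<'E'
from h import *
import cv2
b=bot.camera("side")[110:270,300:460]
cv2.imwrite("pics/d2.png",cv2.resize(b,(560,560),interpolation=cv2.INTER_CUBIC))
E
```

```text
clock: 2.7
eef_pos: [0.6097, -0.2096, 0.2366]
tool_rot: [1.0, -0.025, 0.001, 0.0]
ft_force: [-0.7, 0.1, 0.0]
grip_width: 0.0455
```

View pics/d2.png

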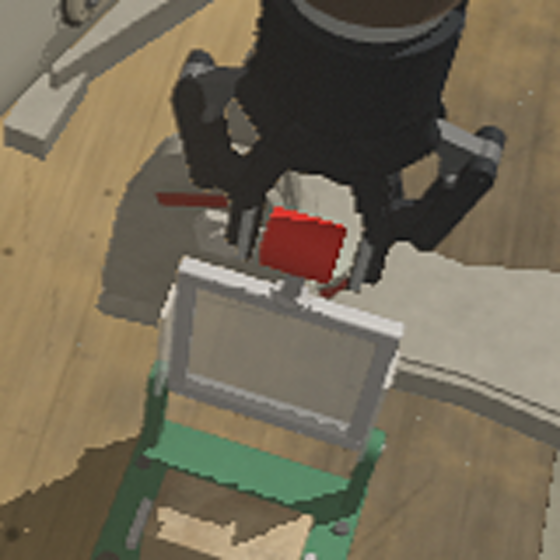

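The roller, at about (302,245), sits centred between the pads with an even gap on each side. I'll close fully.

```bash
python3 -m jog '[[[0,0,0,0,0,0,150],[0,0,0,0,0,0,170],[0,0,0,0,0,0,200],[0,0,0,0,0,0,255],[0,0,0,0,0,0,255],[0,0,0,0,0,0,255]]]'; python3 -c "
from h import *
o=bot.get_obs();print(o['ft_torque'],o['ft_force'],o['eef_pos'])
# shifts from the held angle along the arc
p=np.array([0.6227,-0.2094,-0.0503,1.4884]);g0=pts(p)[6]
for d in range(80,-4,-5):
  q=p.copy();q[3]=np.deg2rad(d);print(d,(pts(q)[6]-g0).round(4))"
```

```text
clock: 3.25
eef_pos: [0.6097, -0.2081, 0.2364]
tool_rot: [1.0, -0.025, 0.001, -0.001]
ft_force: [-0.1, 5.0, 5.1]
grip_width: 0.0329
[ 1.2577  0.1013 -0.4857] [-0.0641  4.9977  5.0528] [ 0.6097 -0.2081  0.2364]
80 [-0.0155  0.0008 -0.002 ]
75 [-0.03    0.0015 -0.0052]
70 [-0.0441  0.0022 -0.0097]
65 [-0.0578  0.0029 -0.0154]
60 [-0.0709  0.0036 -0.0222]
55 [-0.0834  0.0042 -0.0302]
50 [-0.0952  0.0048 -0.0392]
45 [-0.1061  0.0053 -0.0492]
40 [-0.1161  0.0058 -0.0601]
35 [-0.1251  0.0063 -0.0719]
30 [-0.1331  0.0067 -0.0844]
25 [-0.1399  0.007  -0.0976]
20 [-0.1456  0.0073 -0.1113]
15 [-0.15    0.0076 -0.1254]
10 [-0.1532  0.0077 -0.1399]
5 [-0.1552  0.0078 -0.1546]
0 [-0.1558  0.0078 -0.1694]
```

The grip is held: opening 32.9 mm, 5 N sideways. I'll lower it along the arc in stages.

```bash
python3 -m jog '[[[-0.008,0.0004,-0.001,0,0,0,255],[-0.0155,0.0008,-0.002,0,0,0,255],[-0.023,0.0011,-0.0035,0,0,0,255],[-0.03,0.0015,-0.0052,0,0,0,255],[-0.037,0.0018,-0.0073,0,0,0,255],[-0.0441,0.0022,-0.0097,0,0,0,255],[-0.051,0.0025,-0.0124,0,0,0,255],[-0.0578,0.0029,-0.0154,0,0,0,255],[-0.0578,0.0029,-0.0154,0,0,0,255]]]'
```

```text
clock: 4.0
eef_pos: [0.5521, -0.2039, 0.2213]
tool_rot: [1.0, -0.025, 0.002, -0.002]
ft_force: [0.4, 10.5, 6.2]
grip_width: 0.0327
```

```bash
python3 -m jog '[[[-0.0066,0.001,-0.0033,0,0,0,255],[-0.0131,0.002,-0.0068,0,0,0,255],[-0.0195,0.003,-0.0107,0,0,0,255],[-0.0256,0.0033,-0.0148,0,0,0,255],[-0.0316,0.0036,-0.0192,0,0,0,255],[-0.0374,0.0039,-0.0238,0,0,0,255],[-0.043,0.0042,-0.0287,0,0,0,255],[-0.0483,0.0044,-0.0338,0,0,0,255],[-0.0535,0.0047,-0.0391,0,0,0,255],[-0.0583,0.0049,-0.0447,0,0,0,255]]]'
```

```text
clock: 4.83
eef_pos: [0.4927, -0.1995, 0.1764]
tool_rot: [1.0, -0.025, 0.001, -0.002]
ft_force: [-3.7, 9.6, 9.1]
grip_width: 0.033
```

```bash
python3 -m jog '[[[-0.0046,0.001,-0.0058,0,0,0,255],[-0.009,0.0015,-0.0118,0,0,0,255],[-0.0131,0.002,-0.018,0,0,0,255],[-0.017,0.0024,-0.0243,0,0,0,255],[-0.0205,0.0026,-0.0308,0,0,0,255],[-0.0238,0.0027,-0.0375,0,0,0,255],[-0.0268,0.0029,-0.0443,0,0,0,255],[-0.0295,0.003,-0.0512,0,0,0,255],[-0.0318,0.0032,-0.0582,0,0,0,255],[-0.0339,0.0033,-0.0653,0,0,0,255]]]'
```

```text
clock: 5.67
eef_pos: [0.4574, -0.1968, 0.1095]
tool_rot: [1.0, -0.026, -0.001, -0.001]
ft_force: [-4.0, 6.1, 3.1]
grip_width: 0.0333
```

```bash
python3 -m jog '[[[-0.0014,0,-0.0057,0,0,0,255],[-0.0026,0.0001,-0.0115,0,0,0,255],[-0.0037,0.0001,-0.0175,0,0,0,255],[-0.0045,0.0002,-0.0233,0,0,0,255],[-0.0051,0.0002,-0.0286,0,0,0,255],[-0.0054,0.0002,-0.0335,0,0,0,255],[-0.0056,0.0002,-0.0375,0,0,0,255],[-0.0058,0.0002,-0.0405,0,0,0,255],[-0.0058,0.0002,-0.042,0,0,0,255],[-0.0058,0.0002,-0.042,0,0,0,255]]]'
```

```text
clock: 6.5
eef_pos: [0.4511, -0.1963, 0.0668]
tool_rot: [1.0, -0.026, -0.002, -0.002]
ft_force: [-4.7, 6.5, 1.3]
grip_width: 0.0331
```

```bash
python3 -m jog '[[[0,0,-0.001,0,0,0,255],[0,0,-0.002,0,0,0,255],[0,0,-0.002,0,0,0,255],[0,0,-0.002,0,0,0,255]]]';  python3 -m jog '[[[0,0,-0.001,0,0,0,255],[0,0,-0.002,0,0,0,255],[0,0,-0.002,0,0,0,255],[0,0,-0.002,0,0,0,255]]]'
```

```text
clock: 6.83
eef_pos: [0.451, -0.1963, 0.0651]
tool_rot: [1.0, -0.026, -0.002, -0.002]
ft_force: [-5.6, 5.6, 3.8]
grip_width: 0.0328
clock: 7.17
eef_pos: [0.451, -0.1963, 0.063]
tool_rot: [1.0, -0.026, -0.002, -0.002]
ft_force: [-5.6, 6.6, 2.9]
grip_width: 0.0332
```

```bash
python3 - <<'E'
from h import *
import cv2
b=bot.camera("side")[150:370,230:480]
cv2.imwrite("pics/d3.png",cv2.resize(b,(680,598),interpolation=cv2.INTER_CUBIC))
p=np.array([.6227,-.2094,-.0503,0]);print((proj("side",pts(p))-[230,150])*2.72)
E
```

```text
[[299.6487 306.6944]
 [417.3703 343.9214]
 [318.3259 254.9927]
 [433.4715 290.4836]
 [262.9923 337.9333]
 [425.8905 390.4232]
 [323.3959 424.5016]]
```

View pics/d3.png

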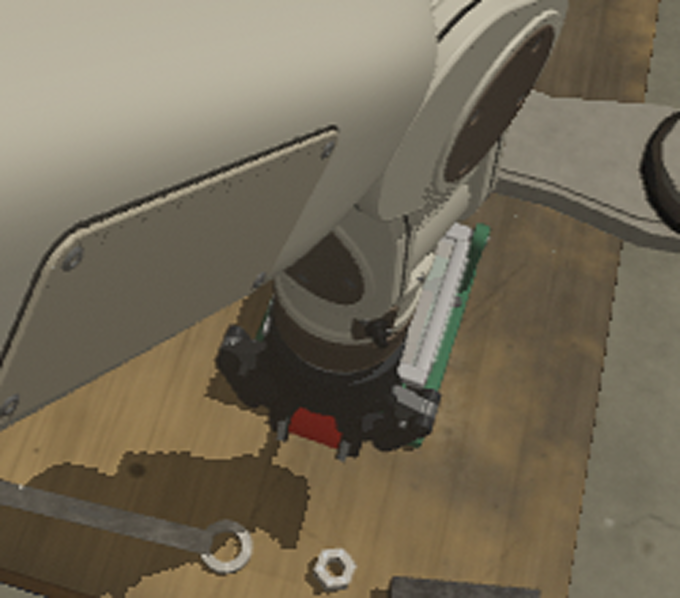

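The frame's right side looks nearly level: its front corner is at about (420,385), against (426,390) predicted when shut. The roller is still between the pads at (317,427). I'll go down in small steps until the stops push back.

```bash
for i in 1 2 3; do :; done; python3 -m jog '[[[0,0,-0.001,0,0,0,255],[0,0,-0.0015,0,0,0,255],[0,0,-0.0015,0,0,0,255]]]'; python3 -m jog '[[[0,0,-0.001,0,0,0,255],[0,0,-0.0015,0,0,0,255],[0,0,-0.0015,0,0,0,255]]]'
```

```text
clock: 7.47
eef_pos: [0.451, -0.1963, 0.0616]
tool_rot: [1.0, -0.026, -0.002, -0.002]
ft_force: [-5.4, 7.2, 1.4]
grip_width: 0.033
clock: 7.72
eef_pos: [0.451, -0.1963, 0.0601]
tool_rot: [1.0, -0.026, -0.002, -0.002]
ft_force: [-5.5, 7.2, 3.6]
grip_width: 0.0331
```

```bash
python3 -m jog '[[[-0.001,0,-0.001,0,0,0,255],[-0.001,0,-0.002,0,0,0,255],[-0.001,0,-0.002,0,0,0,255]]]'; python3 -m jog '[[[0,0,-0.001,0,0,0,255],[0,0,-0.002,0,0,0,255],[0,0,-0.002,0,0,0,255]]]'; python3 - <<'E'
from h import *
import cv2
b=bot.camera("side")[220:330,290:430]
cv2.imwrite("pics/d4.png",cv2.resize(b,(760,597),interpolation=cv2.INTER_CUBIC))
for n in (0,3,6):
  p=np.array([.6227,-.2094,-.0503,np.deg2rad(n)]);print(n,(proj("side",pts(p))[4:]-[290,220])*5.43)
E
```

```text
clock: 7.97
eef_pos: [0.4511, -0.1963, 0.0594]
tool_rot: [1.0, -0.026, -0.001, -0.002]
ft_force: [-6.2, 8.6, 10.2]
grip_width: 0.0331
clock: 8.22
eef_pos: [0.4511, -0.1964, 0.0593]
tool_rot: [1.0, -0.026, -0.0, -0.002]
ft_force: [-9.3, 10.3, 24.1]
grip_width: 0.0331
0 [[199.2177 294.5241]
 [524.4151 399.3111]
 [319.8029 467.3425]]
3 [[200.0605 285.5937]
 [527.5567 390.91  ]
 [322.1681 456.3652]]
6 [[201.2434 275.6804]
 [531.0036 381.4868]
 [325.0073 443.8978]]
```

View pics/d4.png

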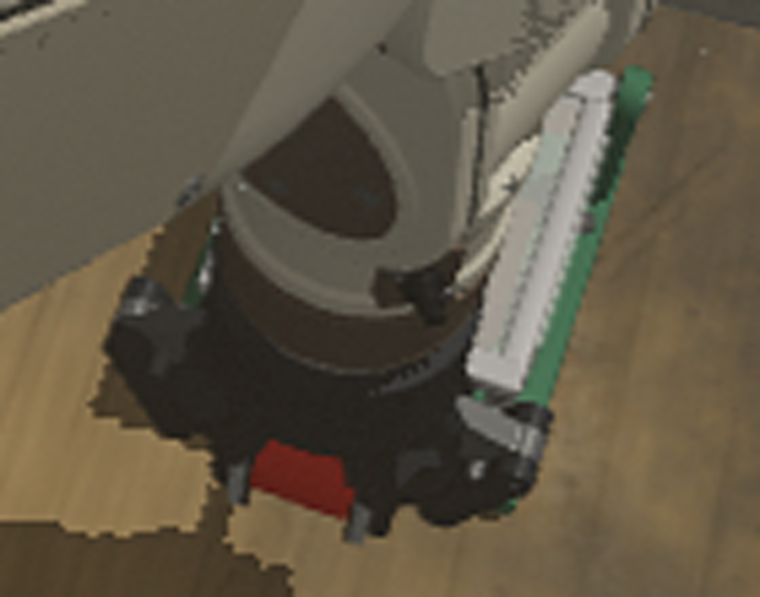

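The force rose from 4 to 24 N while the TCP stayed at z = 0.0593, so the guard is on its stops, and the frame corner at about (525,390) fits the shut angle. I'll ease off the push and open.

```bash
python3 -m jog '[[[0,0,0.0015,0,0,0,255],[0,0,0.002,0,0,0,255],[0,0,0.002,0,0,0,220],[0,0,0.002,0,0,0,160],[0,0,0.002,0,0,0,80],[0,0,0.002,0,0,0,0],[0,0,0.002,0,0,0,0],[0,0,0.002,0,0,0,0],[0,0,0.002,0,0,0,0],[0,0,0.002,0,0,0,0]]]'
```

```text
clock: 9.1
eef_pos: [0.4524, -0.1983, 0.0588]
tool_rot: [1.0, -0.025, -0.0, 0.0]
ft_force: [0.1, -0.6, -0.9]
grip_width: 0.0853
```

```bash
python3 -m jog '[[[0,0,0,0,0,0,0],[0,0,0,0,0,0,0],[0,0,0.006,0,0,0,0],[0,0,0.015,0,0,0,0],[0,0,0.03,0,0,0,0]]]'
```

```text
clock: 9.52
eef_pos: [0.4515, -0.1977, 0.0888]
tool_rot: [1.0, -0.025, -0.001, -0.0]
ft_force: [0.8, -0.3, 0.1]
grip_width: 0.0853
```

Released, with no load on the wrist. I'll go up, then back and to the right, clear of the cameras' view.

```bash
python3 -m jog '[[[0,0,0.04,0,0,0,0],[0,0,0.08,0,0,0,0],[0,0,0.12,0,0,0,0],[0,0,0.16,0,0,0,0],[0,0,0.2,0,0,0,0],[-0.03,-0.03,0.2,0,0,0,0],[-0.055,-0.06,0.2,0,0,0,0],[-0.08,-0.09,0.2,0,0,0,0],[-0.11,-0.12,0.2,0,0,0,0],[-0.13,-0.15,0.2,0,0,0,0]]]' && python3 -m jog '[[[-0.03,-0.03,0,0,0,0,0],[-0.06,-0.06,0,0,0,0,0],[-0.09,-0.09,0,0,0,0,0],[-0.12,-0.11,0,0,0,0,0],[-0.15,-0.12,0,0,0,0,0],[-0.18,-0.13,0,0,0,0,0],[-0.18,-0.13,0,0,0,0,0],[-0.18,-0.13,0,0,0,0,0],[-0.18,-0.13,0,0,0,0,0]]]'
python3 - <<'E'
from h import *
import cv2
a=bot.camera("top");b=bot.camera("side")
cv2.imwrite("pics/e.png",np.hstack([cv2.resize(x,(400,400),interpolation=cv2.INTER_CUBIC) for x in(a[150:310,190:450],b[110:350,190:450])]))
cv2.imwrite("pics/e_s.png",b)
E
```

```text
clock: 10.35
eef_pos: [0.3202, -0.3487, 0.2905]
tool_rot: [1.0, -0.025, 0.0, 0.001]
ft_force: [1.0, -0.4, -0.1]
grip_width: 0.0856
clock: 11.1
eef_pos: [0.1425, -0.4779, 0.2896]
tool_rot: [1.0, -0.026, 0.0, 0.0]
ft_force: [-0.4, -0.1, -0.9]
grip_width: 0.0851
```

View pics/e.png

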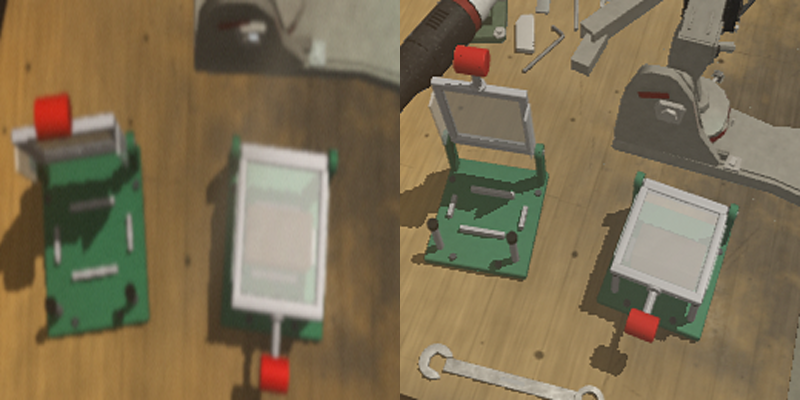

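The loaded guard is down, with its grip at (275,373) in the left panel and the block visible under it at (280,235). The empty guard still stands up. I'll measure the shut angle before handing in.

```bash
python3 - <<'E'
from h import *
import cv2
P={}
for n in("top","side"):
    h=cv2.cvtColor(bot.camera(n),cv2.COLOR_BGR2HSV)
    m=(((h[...,0]<8)|(h[...,0]>172))&(h[...,1]>150)&(h[...,2]>90)).astype(np.uint8)
    _,_,s,c=cv2.connectedComponentsWithStats(m)
    k=[(x,y) for x,y in zip(s[1:],c[1:]) if x[4]>60];print(n,[(y.round(1),x[4]) for x,y in k])
    P[n]=max((y for x,y in k),key=lambda y:y[1])
X=least_squares(lambda X:np.r_[tuple((proj(n,X)-P[n]).ravel() for n in P)],[.45,-.2,.08])
print(X.x,X.fun,"angle deg",np.rad2deg(np.arcsin((X.x[2]-.075)/.17)))
E
```

```text
top [(array([186.7, 112.7]), np.int32(123)), (array([223.8, 196.3]), np.int32(374)), (array([367.8, 299. ]), np.int32(263))]
side [(array([231.8, 113.1]), np.int32(93)), (array([236.2, 145.8]), np.int32(370)), (array([346.8, 304.5]), np.int32(311))]
[ 0.4552 -0.1963  0.0733] [ 0.1998 -0.066  -0.1952  0.0152] angle deg -0.5746051986988752
```

```bash
python3 -c "
from workcell import bot
print(bot.job_done(), bot.get_obs()['clock'])"
```

```text
the job is handed in; nothing more can be done
the job is handed in; nothing more can be done
```

The guard of the loaded fixture is down on its rubber stops and released. I held the red grip by its flat ends and lowered it along its arc without dropping it. I then pressed until the stops pushed back with about 24 N, eased off, opened the gripper and moved the arm clear. I handed the job in at about 11 s on the robot's clock.

- **Loaded guard:** the last pictures put its grip at z = 0.073 m, about -0.6° from level, which is within the 2 mm calibration error of fully down.
- **Block and empty fixture:** the block shows in its nest under the panel. The empty guard still stands up, its grip within about 1 px of where it began in the top view.
- **Forces:** the highest wrist force I read was about 28 N, and it was about 1 N or less after release.
- **A disagreement:** the tool reached the stops about 8 mm lower than I had worked out. I took this as the roller turning about a point off its centre in the pads; the pictures showed the guard shut all the same.

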